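# Wedge the sprung hatch open and fetch the heat sink

### The job

The clear hatch of the white storage chest springs shut by itself: drive the wooden wedge, point first, along the chest's side lane under the hatch until it is fully home, and let go so that the wedge alone props the hatch open. Then reach in under the propped hatch, take out the finned copper heat sink and set it down gently, fins up, in the middle of the low steel plate, its long side along the plate's long side. Leave the hatch propped on the wedge, and the dial gauge, plain copper block, jar and mug where they are.

Things in the scene. Friction and masses are not known exactly. Their poses are not given: they have to be found in the camera images.
- chest: White steel chest fixed to the bench, 252 (x -137..115) x 230 (y -100..130) x 90 mm high. Origin at bench level; its frame is used below (mm, z up). Hinge line of the hatch along x at y=+100, z=90; free-edge side y=-100. Along its +x side runs the wedge lane (see lane_mouth), beside it the compartment: inside x -131..49, y -94..100, floor z=8, walls 6 thick up to z=90.
- lane_mouth (a point): Middle of the open mouth of the wedge lane, on its ledge: chest (82, -100, 72). The flat ledge runs from here 220 mm along chest +y to a steel end stop; 54 mm wide, between a 10 mm high kerb (+x side) and the compartment wall. An 18 mm gap lies between ledge and shut hatch.
- hatch (a joint): Opening angle (rad) of the clear hatch with aluminium frame, 258 mm along x, 200 mm from hinge to free edge, 10 mm thick, 0.35 kg, no handle, covers lane and compartment. 0 = shut and level, grows as the free edge rises, limit 1.3. Spring and weight close it with 0.5 N m when shut (2.5 N at the free edge), 0.6 N m at 0.8 rad. With the wedge fully home: about 0.75.
- hatch_edge (a point): Middle of the lower free edge of the hatch (opposite the hinge); at chest (-11, -100, 90) when shut.
- wedge: Wooden wedge with a grip bar behind, 200 mm long, 44 wide, 84 high, 0.2 kg. Origin: middle of its length and width, underside level; +x to the thin end, z up. Flat underside x -20..100. Tip at x=100 is 8 thick, 12 thick at x=78, then a 47 degree ramp up to the top corner x=10, z=84; flat top to x=-20. Grip bar: x -20..-100, 26 wide, z 28..68.
- wedge_bar (a point): Point to grip near the end of the wedge's bar: wedge (-80, 0, 48). The wedge goes in with its +x along chest +y; it resists with 8 to 20 N while lifting the hatch, then holds by friction; fully home its tip meets the end stop, the bar still outside. The raised hatch edge hangs about 105 mm higher than this point, 14 mm nearer the hinge: lean the tool back 25 to 35 degrees, away from the hinge.
- heatsink: Finned copper heat sink, 100 (x) x 50 (y) x 40 mm high, 0.75 kg: 11 mm base, five 4 mm fins along x, outer fins nearly flush with the sides. Origin: middle of underside, z up. Stands fins up on the compartment floor, long side roughly along chest y. Under the propped hatch a gripper fits only leaning 20 to 35 degrees back from the hinge (tool's top towards chest -y).
- plate: Low steel plate fixed on the bench, 160 (x) x 200 (y, its long side) mm, top face 20 mm above its origin; origin: under its middle, at bench level.
- dial: Yellow-faced dial gauge on a small stand (base 50 x 60 mm, 215 mm tall), origin under the base; leave alone.
- plain_block: Plain copper block without fins, 70 x 45 x 25 mm, origin under its middle; leave alone.
- jar: Amber glass jar, 56 mm across, 90 mm tall, origin under its middle; leave alone.
- mug: White mug, 80 mm across, 90 mm tall, origin under its middle; leave alone.
Not all that is in view belongs to the job. Leave any pink or turquoise look-alike of the wedge alone.

How it is judged:
By the outcome, as a careful person would: the job done as asked, in the order asked, and still so for the second after the job is handed in, with the robot touching nothing.
It also fails if it takes over 72 s, if anything falls off the work surface, if the arm or the gripper's body presses on something with over 40 N, if the wrist force passes 120 N, or if a joint passes its speed limit or range.

### The arm

A 7-joint arm with a two-finger parallel gripper is mounted at the origin on the work surface. World frame = base frame: x ahead of the robot, y to its left, z up, the work surface at z = 0. Lengths are in mm, angles in rad, forces in N, time in s.
With the tool pointing down it reaches from about 400 to 850 mm from the base axis. Payload 4.5 kg.
Tool frame: the origin (TCP) lies at the very end of the fingers, on their centre line; the grasp point (between the pads) lies 19 mm behind it; z points along the fingers, y is the line along which they close (so a half turn about z gives the same grasp; the last joint's range is limited). The gripper opens to 85 mm and grips with 20 to 120 N. Pads are 22 mm wide; open, the fingers measure 114 mm over their backs; the gripper's body (76 mm by 85 mm) begins 54 mm behind the grasp point. The pads swing forward as they close: fully open they stand 13 mm farther back than shut.
Start: joints at [1.269, 0.689, -0.195, 1.565, 0.157, 0.902, -0.215], TCP at [205.983, -590.106, 231.317] pointing down, gripper open.
Joint ranges: [-3.01, 3.01], [-0.46, 2.08], [-1.47, 1.51], [0.13, 2.56], [-1, 4.14], [0.04, 2.09], [-2.66, 2.66]. Speed limits (rad/s): [2.57, 2.57, 3.14, 3.14, 3.14, 3.14, 3.14].

### API

Orientations are given as a unit quaternion [x, y, z, w].
In Python, from workcell import bot gives the robot as it stands. The module is installed in compiled form; this text tells all that it offers.
- The arm moves only by the shell command python3 -m creep 'ROWS' [FORCE]. ROWS is JSON, a list of rows, each an object with "jaw": the gripper's target within -1 to 1 (fully open at 1, half-way at 0, shut at -1); "translation": the shift along the tool's x, y, z in cm, a list of three; "twist": the turn about the tool's z in rad. In form: [{"jaw": jaw, "translation": [x, y, z], "twist": twist}, ...]. A call has 1 to 5 rows; each row shifts and turns the commanded pose from where the row before left it, along the tool's axes as they then stand; what a row does not reach is not made up. A row lasts 1/10 s, in which the tool goes at most 50 mm and 8.59 degrees, less where a joint would pass 70% of its speed; a pose out of reach is approached as far as the arm can. A call is refused whole if a number of a shift passes 5 or a number of a turn 0.15, either way. A call with a gripper value outside its range is refused whole. The fingers move at their own pace and stop on an object; FORCE is the grip in N (left out, the last holds). Time passes only in rows, so rows that do not move let the fingers close. It gives the time, the measured TCP pose, the force, the opening and the grip force at its end, in the units of the state.
- bot.read_state(): the state, without advancing time (a new reading comes with each control period).
- bot.capture(name): name is "side" or "top" or "wrist"; returns the picture (420x560x3 uint8, red, green, blue); there is no depth.
- bot.camera_params(name): a dict with "fx", "fy", "cx", "cy" (pixels), "position" and "orientation" of the camera in the world. Camera axes: x right, y up, looking along -z (the intrinsics and any distortion apply to the point x, -y, -z); pixel columns grow to the right and rows downward; lengths in mm; the calibration is good to about 2 mm. A picture is of the moment at which its call begins: read the wrist's pose just before it. camera_params takes no time and is no camera call; for the wrist camera it gives the pose at the moment of the call.
- bot.job_done(): hands the job in; it is judged then, once.
The state is a dict: "t": time; "qpos": joint angles; "joint_vel": joint speeds; "joint_torque": joint torques, N m; "position": TCP position; "tcp_rot": TCP orientation; "ft_force": force on the tool from outside, world axes, zero at the start; "torque": the same for the moment, N m; "gripper_width": opening from 0.0 (shut) to 1.0 (fully open); "finger_force": force on a finger pad.
Only numpy, scipy, OpenCV 4.12 (cv2) and the standard library are available. Lean on these libraries where they do the work, as an engineer would, in place of code of your own. Each camera call takes 0.05 s, during which the arm holds its last target. There are 200 camera calls.

## Working session

There is one attempt and no reset: what is moved stays moved. The work goes in short steps, Python scripts to look and compute and a shell command to move; the robot and the scene stay as the last step left them, time stands still between calls to the robot, and variables do not carry over. Pictures are saved under pics/ and viewed, at most 10 in all, crops included, and the job is handed in when it is done.

```bash
mkdir -p pics
python3 - <<'E'
from workcell import bot
import cv2,numpy as np
print(bot.read_state())
for n in("side","top"):
    p=bot.camera_params(n);print(n,p)
    cv2.imwrite(f"pics/{n}0.png",bot.capture(n)[:,:,::-1])
E
```

```text
{'t': 0.0, 'qpos': array([ 1.26884638,  0.68998467, -0.19453988,  1.5663563 ,  0.15733693,
        0.90251241, -0.21509479]), 'joint_vel': array([ 7.46470404e-04,  2.53208878e-04,  1.11575066e-03, -2.97684917e-04,
       -1.79210111e-03,  1.38336650e-03,  7.59408081e-05]), 'joint_torque': array([-7.83558971e-04, -5.39612031e+01, -1.26646064e+00, -1.58543229e+01,
        9.19103273e-03,  9.44707543e-03,  1.10065113e-05]), 'position': array([ 205.66184766, -589.496726  ,  230.48102803]), 'tcp_rot': array([ 9.85930431e-01,  1.67153574e-01, -2.29129673e-04, -9.02834146e-04]), 'ft_force': array([-0.52177386, -0.25356663,  0.45407468]), 'torque': array([ 0.05579302,  0.00809058, -0.02476994]), 'finger_force': 0.0, 'gripper_width': 1.0031310149652364}
side {'fx': 495.9869449676044, 'fy': 495.9869449676044, 'cx': 286.7764557822645, 'cy': 211.35362805510547, 'position': array([-276.12868146, 1153.7876101 , 1284.41870511]), 'orientation': array([-0.12270968,  0.40662718,  0.87131914, -0.24576335])}
top {'fx': 501.8885470622999, 'fy': 501.8885470622999, 'cx': 284.79767703813803, 'cy': 223.56339891188253, 'position': array([ 195.48133003,  -67.90359896, 1483.97725361]), 'orientation': array([-0.07847941,  0.07885106,  0.71585116, -0.68933345])}
```

View pics/top0.png

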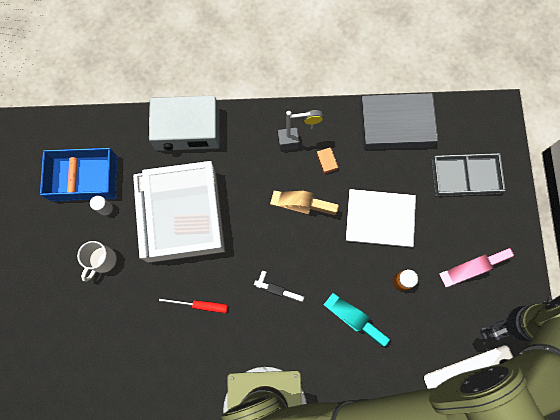

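View pics/side0.png

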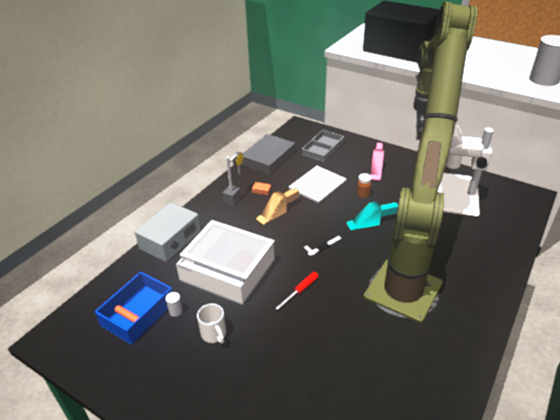

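```bash
cat > h.py <<'E'
import numpy as np,cv2
from scipy.spatial.transform import Rotation as R
from workcell import bot
def ray(cam,uv):
    uv=np.atleast_2d(uv).astype(float);p=cam
    d=np.c_[(uv[:,0]-p['cx'])/p['fx'],-(uv[:,1]-p['cy'])/p['fy'],-np.ones(len(uv))]
    return np.array(p['position']),R.from_quat(p['orientation']).apply(d)
def plane(name,uv,z,cam=None):
    o,d=ray(cam or bot.camera_params(name),uv)
    return o+d*((z-o[2])/d[:,2])[:,None]
def proj(cam,P):
    q=R.from_quat(cam['orientation']).inv().apply(np.atleast_2d(P)-np.array(cam['position']))
    return np.c_[cam['cx']+cam['fx']*q[:,0]/-q[:,2],cam['cy']-cam['fy']*q[:,1]/-q[:,2]]
def st():
    s=bot.read_state();r=R.from_quat(s['tcp_rot']).as_matrix()
    print('t%.2f pos'%s['t'],s['position'].round(1),'F',s['ft_force'].round(1),'w%.3f ff%.1f'%(s['gripper_width'],s['finger_force']))
    print('q',s['qpos'].round(2),'X',r[:,0].round(3),'Y',r[:,1].round(3),'Z',r[:,2].round(3))
    return s,r
def save(name,f,box=None,k=1):
    im=bot.capture(name)[:,:,::-1]
    cv2.imwrite('pics/full_'+f,im)
    if box: im=im[box[1]:box[3],box[0]:box[2]]
    cv2.imwrite('pics/'+f,cv2.resize(im,None,fx=k,fy=k,interpolation=cv2.INTER_CUBIC))
E
python3 - <<'E'
from h import *
im=cv2.imread('pics/top0.png');cv2.imwrite('pics/topc.png',cv2.resize(im[85:265,125:445],None,fx=2.5,fy=2.5,interpolation=cv2.INTER_CUBIC))
im=cv2.imread('pics/side0.png');cv2.imwrite('pics/sidec.png',cv2.resize(im[125:305,170:370],None,fx=3.3,fy=3.3,interpolation=cv2.INTER_CUBIC))
E
```

```text
(no output)
```

View pics/topc.png

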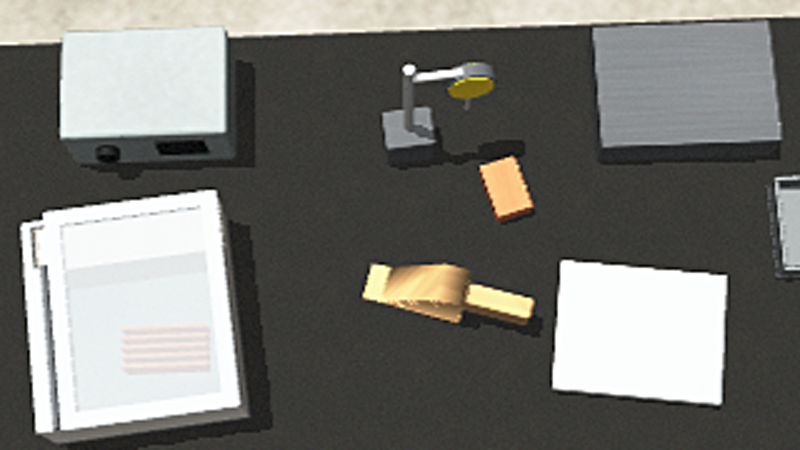

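View pics/sidec.png

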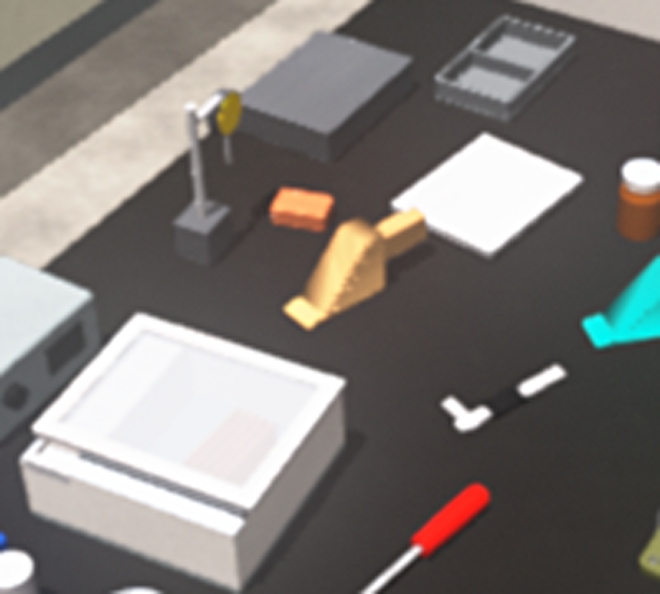

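```bash
cat >> h.py <<'E'
def tri(uvt,uvs):
    o1,d1=ray(bot.camera_params('top'),uvt);o2,d2=ray(bot.camera_params('side'),uvs);out=[]
    for a,b in zip(d1,d2):
        s=np.linalg.lstsq(np.c_[a,-b],o2-o1,rcond=None)[0];p,q=o1+a*s[0],o2+b*s[1]
        out.append(np.r_[(p+q)/2,np.linalg.norm(p-q)])
    return np.array(out)
T=lambda a:np.array(a)/2.5+[125,85]
S=lambda a:np.array(a)/3.3+[170,125]
E
python3 - <<'E'
from h import *
np.set_printoptions(suppress=True,precision=1)
print('white',tri(T([(562,262),(728,275),(720,405),(553,388)]),S([(484,250),(393,204),(484,133),(582,180)])))
print('white2',tri(T([(562,262),(728,275),(720,405),(553,388)]),S([(393,204),(484,133),(582,180),(490,252)])))
print('grey',tri(T([(593,28),(770,20),(779,142),(599,147)]),S([(240,92),(323,32),(412,62),(327,134)])))
print('hatch',tri(T([(44,213),(218,190),(244,408),(57,430)]),S([(34,430),(142,316),(345,382),(245,508)])))
print('strip', plane('top',T([(22,225),(38,432)]),90))
# wedge via top: points
print('wedge bar end, mid at z68', plane('top',T([(534,303),(468,290)]),60), 'tip',plane('top',T([(367,281)]),8))
print('dial',plane('top',T([(409,155)]),0),'block',plane('top',T([(507,188)]),25))
print('hs',plane('top',T([(122,325),(210,325),(210,374),(122,374)]),48))
E
```

```text
white [[ 572.4 -299.8  -27.7  133.1]
 [ 704.1 -507.  -173.3  108.6]
 [ 487.3 -402.7   94.6  129.4]
 [ 398.2 -249.6  168.    90.9]]
white2 [[ 624.9 -277.3   15.     3. ]
 [ 601.4 -477.1   15.7    1.2]
 [ 442.  -454.1   10.6    3.2]
 [ 469.9 -256.4   13.3    2.4]]
grey [[ 903.8 -328.6   66.5    9. ]
 [ 920.6 -556.2   37.8    8.9]
 [ 760.2 -549.    39.9    2.6]
 [ 758.7 -327.2   47.8    3.4]]
hatch [[683.7 332.3  94.5   3.7]
 [704.4 129.7  91.1   5.6]
 [447.1 103.2  91.5   0.8]
 [428.5 311.   99.4   0.3]]
strip [[673.3 359.8  90. ]
 [428.5 334.7  90. ]]
wedge bar end, mid at z68 [[ 564.4 -234.3   60. ]
 [ 583.1 -157.8   60. ]] tip [[613.4 -38.4   8. ]]
dial [[777.8 -96.2   0. ]] block [[ 720.3 -214.2   25. ]]
hs [[559.3 251.2  48. ]
 [555.4 147.4  48. ]
 [496.4 147.7  48. ]
 [500.3 250.5  48. ]]
```

```bash
A='{"jaw":1,"translation":[3.89,-1.95,0],"twist":0}'; python3 -m creep '[{"jaw":1,"translation":[3.89,-1.95,0],"twist":0},{"jaw":1,"translation":[3.89,-1.95,0],"twist":0},{"jaw":1,"translation":[3.89,-1.95,0],"twist":0},{"jaw":1,"translation":[3.89,-1.95,0],"twist":0},{"jaw":1,"translation":[3.89,-1.95,0],"twist":0}]'
python3 -m creep '[{"jaw":1,"translation":[3.89,-1.95,0],"twist":0},{"jaw":1,"translation":[3.89,-1.95,0],"twist":0},{"jaw":1,"translation":[3.89,-1.95,0],"twist":0},{"jaw":1,"translation":[3.89,-1.95,0],"twist":0},{"jaw":1,"translation":[3.89,-1.95,0],"twist":0}]'
python3 -m creep '[{"jaw":1,"translation":[3.89,-1.95,0],"twist":0},{"jaw":1,"translation":[3.89,-1.95,0],"twist":0},{"jaw":1,"translation":[0,0,1],"twist":-0.14},{"jaw":1,"translation":[0,0,1],"twist":-0.14},{"jaw":1,"translation":[0,0,1],"twist":-0.14}]'
python3 -m creep '[{"jaw":1,"translation":[0,0,1],"twist":-0.14},{"jaw":1,"translation":[0,0,1],"twist":-0.14},{"jaw":1,"translation":[0,0,1],"twist":-0.14},{"jaw":1,"translation":[0,0,1],"twist":-0.15},{"jaw":1,"translation":[0,0,0],"twist":0}]'
python3 - <<'E'
from h import *
st();save('wrist','w1.png');print(bot.camera_params('wrist'))
E
```

```text
t: 0.6
position: [358.2, -432.4, 231.0]
tcp_rot: [0.986, 0.167, -0.0, -0.0]
ft_force: [0.4, -0.4, -0.4]
gripper_width: 0.999
finger_force: 0.0
t: 1.1
position: [509.8, -276.3, 231.0]
tcp_rot: [0.986, 0.167, -0.0, -0.0]
ft_force: [-0.1, -0.9, -0.1]
gripper_width: 1.001
finger_force: 0.0
t: 1.6
position: [569.5, -214.7, 200.5]
tcp_rot: [0.928, 0.372, -0.0, -0.0]
ft_force: [-0.7, -0.1, -0.4]
gripper_width: 0.998
finger_force: 0.0
t: 2.1
position: [568.1, -215.3, 159.5]
tcp_rot: [0.788, 0.615, -0.001, -0.002]
ft_force: [-0.7, -0.4, -0.2]
gripper_width: 1.0
finger_force: 0.0
t2.10 pos [ 568.1 -215.3  159.5] F [-0.7 -0.4 -0.2] w1.000 ff0.0
q [ 0.51  0.78 -0.4   1.68  0.4   0.77 -0.32] X [0.242 0.97  0.001] Y [ 0.97  -0.242 -0.004] Z [-0.004  0.001 -1.   ]
{'fx': 323.9866066160125, 'fy': 323.9866066160125, 'cx': 271.9597231096133, 'cy': 204.13611218322015, 'position': array([ 586.07520269, -144.20878829,  304.2252069 ]), 'orientation': array([-0.14423304,  0.01848893, -0.1228254 ,  0.98171733])}
```

View pics/w1.png

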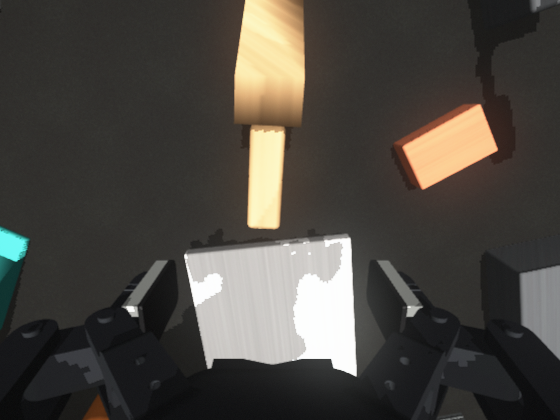

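Run:
```python
from h import *
c=bot.camera_params('wrist')
print(plane('w',[(248,228),(281,229),(251,127),(285,127),(302,126),(234,121)],68,c).round(1))
print(plane('w',[(265,228),(268,130)],68,c).round(1))
print(proj(c,[[568,-215,29],[568,-215,68]]).round(0))
cs=bot.camera_params('side');print(proj(cs,[[206,-590,231]]))
```

```text
[[ 545.5 -227.1   68. ]
 [ 570.2 -234.3   68. ]
 [ 568.1 -153.8   68. ]
 [ 591.5 -159.8   68. ]
 [ 603.3 -162.1   68. ]
 [ 557.5 -146.9   68. ]]
[[ 558.3 -230.4   68. ]
 [ 579.2 -158.8   68. ]]
[[272. 194.]
 [272. 207.]]
[[417.05512855 135.87377031]]
```

```bash
python3 -m creep '[{"jaw":1,"translation":[-0.27,-0.4,2],"twist":0},{"jaw":1,"translation":[0,0,3.5],"twist":0},{"jaw":1,"translation":[0,0,3.5],"twist":0},{"jaw":1,"translation":[0,0,2.8],"twist":0},{"jaw":1,"translation":[0,0,1],"twist":0}]'
python3 -m creep '[{"jaw":-1,"translation":[0,0,0],"twist":0},{"jaw":-1,"translation":[0,0,0],"twist":0},{"jaw":-1,"translation":[0,0,0],"twist":0},{"jaw":-1,"translation":[0,0,0],"twist":0},{"jaw":-1,"translation":[0,0,0],"twist":0}]' 80
python3 -m creep '[{"jaw":-1,"translation":[0,0,0],"twist":0},{"jaw":-1,"translation":[0,0,0],"twist":0}]' 80; python3 -c "from h import *;st()"
```

```text
t: 2.65
position: [563.6, -216.7, 31.2]
tcp_rot: [0.789, 0.614, -0.001, -0.001]
ft_force: [0.6, -0.5, -0.1]
gripper_width: 0.999
finger_force: 0.0
t: 3.15
position: [565.7, -217.4, 34.7]
tcp_rot: [0.788, 0.615, 0.0, 0.001]
ft_force: [-1.6, -1.0, 6.2]
gripper_width: 0.294
finger_force: 78.9
t: 3.35
position: [565.7, -217.5, 34.6]
tcp_rot: [0.788, 0.615, 0.0, 0.001]
ft_force: [-1.2, -0.4, 6.4]
gripper_width: 0.289
finger_force: 78.9
t3.35 pos [ 565.7 -217.5   34.6] F [-1.2 -0.4  6.4] w0.289 ff78.9
q [ 0.46  0.95 -0.29  1.75  0.5   0.52 -0.41] X [ 0.243  0.97  -0.   ] Y [ 0.97  -0.243  0.002] Z [ 0.002 -0.001 -1.   ]
```

```bash
python3 -m creep '[{"jaw":-1,"translation":[0,0,-2],"twist":0},{"jaw":-1,"translation":[0,0,-3],"twist":0},{"jaw":-1,"translation":[0,0,-2.5],"twist":0},{"jaw":-1,"translation":[3.18,1.78,0],"twist":0},{"jaw":-1,"translation":[3.18,1.78,0],"twist":0}]'
python3 -m creep '[{"jaw":-1,"translation":[3.18,1.78,0],"twist":0},{"jaw":-1,"translation":[3.18,1.78,0],"twist":0},{"jaw":-1,"translation":[3.18,1.78,0],"twist":0},{"jaw":-1,"translation":[0,0,0],"twist":-0.116},{"jaw":-1,"translation":[0,0,0],"twist":-0.116}]'
python3 -m creep '[{"jaw":-1,"translation":[0,0,0],"twist":-0.116},{"jaw":-1,"translation":[0,0,0],"twist":0},{"jaw":-1,"translation":[0,0,0],"twist":0}]'
python3 - <<'E'
from h import *
st();save('wrist','w2.png');print(bot.camera_params('wrist'))
E
```

```text
t: 3.85
position: [615.4, -165.4, 109.6]
tcp_rot: [0.789, 0.614, -0.0, 0.001]
ft_force: [0.6, 0.0, -1.8]
gripper_width: 0.294
finger_force: 79.1
t: 4.35
position: [690.4, -82.1, 108.1]
tcp_rot: [0.709, 0.705, 0.0, -0.0]
ft_force: [-0.8, -1.5, -1.8]
gripper_width: 0.291
finger_force: 79.2
t: 4.65
position: [689.7, -84.6, 108.2]
tcp_rot: [0.671, 0.742, -0.0, -0.0]
ft_force: [0.5, 0.3, -1.5]
gripper_width: 0.295
finger_force: 79.2
t4.65 pos [689.7 -84.6 108.2] F [ 0.5  0.3 -1.5] w0.295 ff79.2
q [ 0.27  0.96 -0.44  1.42  0.48  0.88 -0.22] X [-0.1    0.995  0.   ] Y [ 0.995  0.1   -0.   ] Z [-0. -0. -1.]
{'fx': 323.9866066160125, 'fy': 323.9866066160125, 'cx': 271.9597231096133, 'cy': 204.13611218322015, 'position': array([681.43503065, -11.34647225, 252.03329094]), 'orientation': array([-0.14572949, -0.00780244,  0.0491709 ,  0.98807098])}
```

View pics/w2.png

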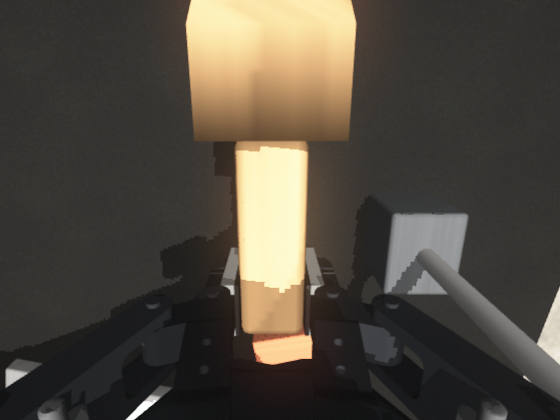

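Run:
```python
from h import *
a=bot.capture('top')[:,:,::-1][140:270,125:325];b=bot.capture('side')[:,:,::-1][170:310,160:320]
a=cv2.resize(a,(800,520),interpolation=cv2.INTER_CUBIC);cv2.imwrite('pics/t2.png',a)
cv2.imwrite('pics/s2.png',cv2.resize(b,(640,560),interpolation=cv2.INTER_CUBIC))
```

```text
(no output)
```

View pics/t2.png

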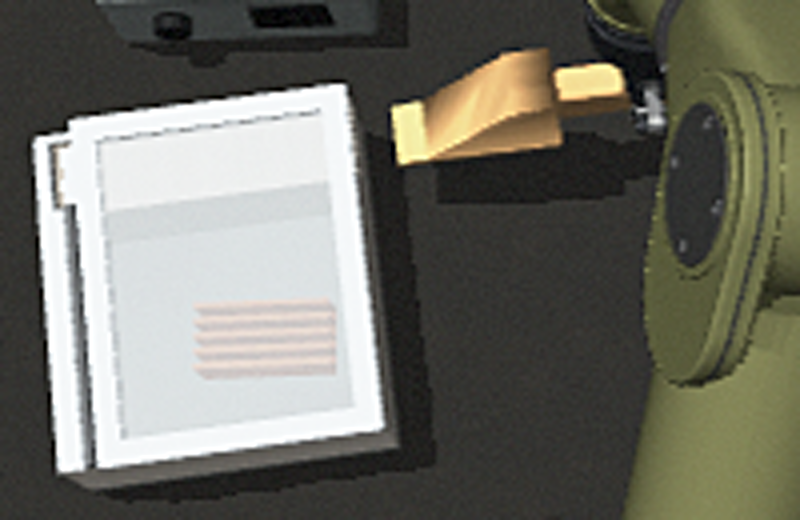

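Run:
```python
from h import *
np.set_printoptions(suppress=True,precision=1)
f=lambda a:np.array(a)/4+[125,140]
H=plane('top',f([(70,120),(350,85),(383,430),(92,465)]),100)[:,:2]
ex=(H[0]+H[1]-H[2]-H[3]);ex/=np.linalg.norm(ex);ey=np.array([-ex[1],ex[0]])
e2=H[0]+H[3]-H[1]-H[2]
print(H,'yawx',np.degrees(np.arctan2(ex[1],ex[0])),'yawy',np.degrees(np.arctan2(-e2[0],e2[1])),np.linalg.norm(H[1]-H[2]),np.linalg.norm(H[0]-H[1]))
o=H.mean(0)+11*ex
ch=lambda p:np.c_[(p[:,:2]-o)@ex,(p[:,:2]-o)@ey]
print('o',o,'tip',ch(plane('top',f([(390,105),(398,165)]),82)))
print('tipback',ch(plane('top',f([(418,100),(428,152)]),86)))
print('base rear',ch(plane('top',f([(561,146)]),74)),'bartop',ch(plane('top',f([(556,70),(558,103),(628,68),(630,103)]),142)))
print('lane',ch(plane('top',f([(100,140),(325,110),(108,207),(330,183),(108,240),(330,210)]),72)))
print('hs',ch(plane('top',f([(195,300),(335,298),(335,377),(200,377)]),48)))
print('tcp',ch(np.array([[689.7,-84.6]])))
```

```text
[[684.2 332. ]
 [703.1 128.8]
 [447.4 107.1]
 [430.3 310.2]] yawx 4.8744325880903645 yawy 5.064371192192842 256.6198150345538 204.04578595565772
o [577.2 220.5] tip [[ 105.3 -127.8]
 [  58.7 -129.3]]
tipback [[ 105.2 -149. ]
 [  64.5 -152.3]]
base rear [[  61.1 -249. ]] bartop [[  95.  -252.2]
 [  70.4 -250.8]
 [  90.2 -302.9]
 [  64.1 -301.1]]
lane [[108.3  88.2]
 [111.  -78.8]
 [ 56.2  85.6]
 [ 54.4 -77.5]
 [ 31.1  87.2]
 [ 33.8 -75.7]]
hs [[-15.2  32.3]
 [-26.4 -70.3]
 [-85.6 -65. ]
 [-73.4  32.9]]
tcp [[  86.2 -313.5]]
```

```bash
python3 -m creep '[{"jaw":-1,"translation":[1,0,0],"twist":0},{"jaw":-1,"translation":[1,0,0],"twist":0},{"jaw":-1,"translation":[1,0,0],"twist":0},{"jaw":-1,"translation":[1,0,0],"twist":0},{"jaw":-1,"translation":[1,0,0],"twist":0}]'
python3 -m creep '[{"jaw":-1,"translation":[1,0,0],"twist":0},{"jaw":-1,"translation":[1,0,0],"twist":0},{"jaw":-1,"translation":[1,0,0],"twist":0}]'; python3 -c "from h import *;st()"
```

```text
t: 5.3
position: [684.7, -33.0, 108.4]
tcp_rot: [0.669, 0.743, 0.0, -0.0]
ft_force: [0.3, 0.5, -2.1]
gripper_width: 0.292
finger_force: 79.3
t: 5.6
position: [683.2, -17.0, 109.2]
tcp_rot: [0.672, 0.74, -0.006, 0.007]
ft_force: [1.8, -18.8, 4.5]
gripper_width: 0.289
finger_force: 80.1
t5.60 pos [683.2 -17.  109.2] F [  1.8 -18.8   4.5] w0.289 ff80.1
q [ 0.16  0.94 -0.42  1.46  0.48  0.85 -0.34] X [-0.095  0.995 -0.017] Y [0.995 0.095 0.   ] Z [ 0.002 -0.017 -1.   ]
```

```bash
python3 -m creep '[{"jaw":-1,"translation":[1,0,0],"twist":0},{"jaw":-1,"translation":[1,0,0],"twist":0},{"jaw":-1,"translation":[0,0,0],"twist":0}]'
python3 -m creep '[{"jaw":-1,"translation":[1,0,0],"twist":0},{"jaw":-1,"translation":[1,0,0],"twist":0},{"jaw":-1,"translation":[1,0,0],"twist":0}]'; python3 -c "from h import *;st()"
```

```text
t: 5.9
position: [680.4, 11.7, 108.6]
tcp_rot: [0.671, 0.742, -0.002, 0.002]
ft_force: [2.0, -5.5, -3.1]
gripper_width: 0.291
finger_force: 79.2
t: 6.2
position: [677.0, 40.4, 108.1]
tcp_rot: [0.671, 0.741, -0.002, 0.002]
ft_force: [1.3, -6.1, -1.6]
gripper_width: 0.294
finger_force: 79.3
t6.20 pos [677.   40.4 108.1] F [ 1.3 -6.1 -1.6] w0.294 ff79.3
q [ 0.08  0.93 -0.42  1.48  0.47  0.83 -0.41] X [-0.099  0.995 -0.007] Y [ 0.995  0.099 -0.   ] Z [ 0.    -0.007 -1.   ]
```

```bash
python3 -m creep '[{"jaw":-1,"translation":[1.2,0,0],"twist":0},{"jaw":-1,"translation":[1.2,0,0],"twist":0},{"jaw":-1,"translation":[1.2,0,0],"twist":0},{"jaw":-1,"translation":[1.2,0,0],"twist":0},{"jaw":-1,"translation":[1.2,0,0],"twist":0}]'
python3 -m creep '[{"jaw":-1,"translation":[1,0,0],"twist":0},{"jaw":-1,"translation":[0,0,0],"twist":0},{"jaw":-1,"translation":[0,0,0],"twist":0}]'
python3 - <<'E'
from h import *
st();a=bot.capture('top')[:,:,::-1][140:270,125:325];b=bot.capture('side')[:,:,::-1][170:310,160:320]
cv2.imwrite('pics/c3.png',np.hstack([cv2.resize(a,(400,260),interpolation=cv2.INTER_CUBIC),cv2.resize(b,(400,260),interpolation=cv2.INTER_CUBIC)]))
E
```

```text
t: 6.7
position: [669.9, 105.1, 107.9]
tcp_rot: [0.67, 0.743, -0.001, 0.0]
ft_force: [1.5, -4.1, -3.7]
gripper_width: 0.293
finger_force: 79.0
t: 7.0
position: [668.7, 116.3, 107.9]
tcp_rot: [0.669, 0.743, 0.0, -0.001]
ft_force: [-0.9, 0.6, -6.3]
gripper_width: 0.294
finger_force: 78.7
t7.00 pos [668.7 116.3 107.9] F [-0.9  0.6 -6.3] w0.294 ff78.7
q [-0.03  0.93 -0.42  1.48  0.45  0.83 -0.5 ] X [-0.104  0.995  0.002] Y [ 0.995  0.104 -0.001] Z [-0.001  0.002 -1.   ]
```

View pics/c3.png

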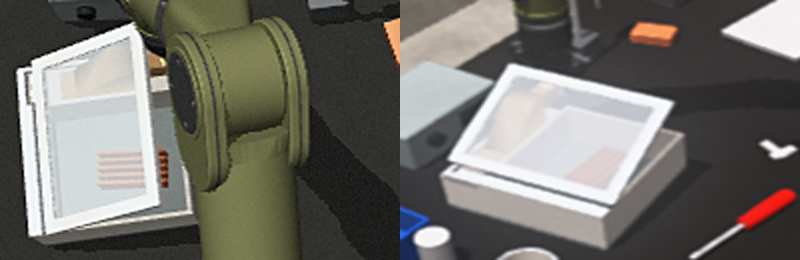

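```bash
python3 -m creep '[{"jaw":0.2,"translation":[0,0,0],"twist":0},{"jaw":0.2,"translation":[0,0,0],"twist":0},{"jaw":0.2,"translation":[0,0,0],"twist":0},{"jaw":0.2,"translation":[-1,0,0],"twist":0},{"jaw":0.2,"translation":[-3,0,0],"twist":0}]' 
python3 -m creep '[{"jaw":0.2,"translation":[-4,0,0],"twist":0},{"jaw":-0.5,"translation":[-2,0,-4],"twist":0},{"jaw":-1,"translation":[0,0,-5],"twist":0},{"jaw":-1,"translation":[0,0,-5],"twist":0},{"jaw":-1,"translation":[0,0,-5],"twist":0}]' 
python3 -m creep '[{"jaw":-1,"translation":[0,0,-5],"twist":0},{"jaw":-1,"translation":[0,0,-5],"twist":0},{"jaw":-1,"translation":[3.6,-3.15,0],"twist":0},{"jaw":-1,"translation":[3.6,-3.15,0],"twist":0},{"jaw":-1,"translation":[3.6,-3.15,0],"twist":0}]' 
python3 -m creep '[{"jaw":-1,"translation":[3.6,-3.15,0],"twist":0},{"jaw":-1,"translation":[3.6,-3.15,0],"twist":0},{"jaw":-1,"translation":[3.6,-3.15,0],"twist":0},{"jaw":-1,"translation":[3.6,-3.15,0],"twist":0},{"jaw":-1,"translation":[3.6,-3.15,0],"twist":0}]' 
python3 -m creep '[{"jaw":-1,"translation":[3.6,-3.15,0],"twist":0},{"jaw":-1,"translation":[3.6,-3.15,0],"twist":0},{"jaw":-1,"translation":[3.6,-3.15,0],"twist":0},{"jaw":-1,"translation":[3.6,-3.15,0],"twist":0},{"jaw":-1,"translation":[3.6,-3.15,0],"twist":0}]' 
python3 -c "from h import *;st()"
```

```text
t: 7.6
position: [673.4, 79.0, 109.1]
tcp_rot: [0.668, 0.744, 0.002, -0.001]
ft_force: [0.4, 0.6, -0.3]
gripper_width: 0.602
finger_force: 0.0
t: 8.1
position: [679.5, 13.7, 300.6]
tcp_rot: [0.67, 0.742, 0.0, 0.0]
ft_force: [1.0, -0.3, 0.1]
gripper_width: 0.002
finger_force: 0.0
t: 8.6
position: [573.5, 113.0, 399.0]
tcp_rot: [0.67, 0.742, 0.001, 0.001]
ft_force: [0.3, 0.7, 0.4]
gripper_width: 0.002
finger_force: 0.0
t: 9.1
position: [398.3, 276.1, 398.8]
tcp_rot: [0.67, 0.742, 0.001, 0.0]
ft_force: [0.6, 0.4, 1.0]
gripper_width: -0.0
finger_force: 0.0
t: 9.6
position: [223.5, 439.2, 398.7]
tcp_rot: [0.67, 0.742, 0.001, 0.0]
ft_force: [1.5, 0.4, 0.1]
gripper_width: 0.001
finger_force: 0.0
t9.60 pos [223.5 439.2 398.7] F [1.5 0.4 0.1] w0.001 ff0.0
q [-0.75  0.38 -0.66  1.67  0.25  1.18 -1.37] X [-0.101  0.995  0.   ] Y [0.995 0.101 0.001] Z [ 0.001  0.001 -1.   ]
```

```bash
python3 -m creep '[{"jaw":-1,"translation":[0,-5,0],"twist":0},{"jaw":-1,"translation":[0,-5,0],"twist":0},{"jaw":-1,"translation":[0,-5,0],"twist":0},{"jaw":-1,"translation":[0,-5,0],"twist":0},{"jaw":-1,"translation":[0,-5,0],"twist":0}]' >/dev/null
python3 -m creep '[{"jaw":-1,"translation":[0,0,-5],"twist":0},{"jaw":-1,"translation":[0,0,-5],"twist":0},{"jaw":-1,"translation":[0,0,-5],"twist":0},{"jaw":-1,"translation":[0,0,-5],"twist":0},{"jaw":-1,"translation":[0,0,-5],"twist":0}]' 
python3 -c "from h import *;st()"
python3 -m creep '[{"jaw":-1,"translation":[0,0,-5],"twist":0},{"jaw":-1,"translation":[0,0,-5],"twist":0},{"jaw":-1,"translation":[0,0,-5],"twist":0},{"jaw":-1,"translation":[0,0,-5],"twist":0},{"jaw":-1,"translation":[0,0,-5],"twist":0}]' 
python3 -c "from h import *;st()"
```

```text
t: 10.6
position: [-23.9, 412.0, 650.9]
tcp_rot: [0.67, 0.742, 0.001, -0.0]
ft_force: [-0.1, 1.7, -0.0]
gripper_width: 0.001
finger_force: 0.0
t10.60 pos [-23.9 412.  650.9] F [-0.1  1.7 -0. ] w0.001 ff0.0
q [-1.16  0.18 -0.78  1.18  0.13  1.82 -1.8 ] X [-0.101  0.995  0.002] Y [0.995 0.101 0.001] Z [ 0.001  0.002 -1.   ]
t: 11.1
position: [-17.9, 420.2, 719.1]
tcp_rot: [0.674, 0.738, -0.012, 0.008]
ft_force: [-0.8, 1.2, -0.7]
gripper_width: 0.005
finger_force: 0.0
t11.10 pos [-17.9 420.2 719.1] F [-0.8  1.2 -0.7] w0.005 ff0.0
q [-1.78  0.21  0.1   0.89 -0.03  2.06 -1.6 ] X [-0.091  0.995 -0.029] Y [ 0.996  0.09  -0.006] Z [-0.004 -0.029 -1.   ]
```

```bash
python3 -m creep '[{"jaw":-1,"translation":[0,0,-5],"twist":0},{"jaw":-1,"translation":[0,0,-5],"twist":0},{"jaw":-1,"translation":[0,0,-5],"twist":0}]' 
python3 -c "from h import *;st()"
```

```text
t: 11.4
position: [-17.1, 404.2, 759.5]
tcp_rot: [0.674, 0.738, 0.019, -0.023]
ft_force: [-0.2, -0.1, -0.1]
gripper_width: 0.003
finger_force: 0.0
t11.40 pos [-17.1 404.2 759.5] F [-0.2 -0.1 -0.1] w0.003 ff0.0
q [-2.03  0.17  0.46  0.83 -0.1   2.09 -1.54] X [-0.09   0.994  0.06 ] Y [ 0.996  0.09  -0.003] Z [-0.008  0.06  -0.998]
```

```bash
for i in 1 2; do python3 -m creep '[{"jaw":-1,"translation":[1.5,0,-4.5],"twist":0},{"jaw":-1,"translation":[1.5,0,-4.5],"twist":0},{"jaw":-1,"translation":[1.5,0,-4.5],"twist":0},{"jaw":-1,"translation":[1.5,0,-4.5],"twist":0},{"jaw":-1,"translation":[1.5,0,-4.5],"twist":0}]' >/dev/null
python3 -c "from h import *;st()"; done
```

```text
t11.90 pos [-20.3 422.2 813.1] F [-0.5  0.1 -0.1] w0.004 ff0.0
q [-2.03  0.17  0.49  0.67 -0.12  2.09 -1.54] X [-0.087  0.97   0.225] Y [0.996 0.089 0.002] Z [-0.018  0.225 -0.974]
t12.40 pos [-21.7 406.5 872.7] F [-0.2 -0.3 -1.2] w0.002 ff0.0
q [-2.17  0.13  0.64  0.55 -0.13  2.09 -1.55] X [-0.084  0.919  0.384] Y [0.996 0.089 0.006] Z [-0.029  0.383 -0.923]
```

```bash
for i in 1 2; do python3 -m creep '[{"jaw":-1,"translation":[-1.66,3.75,-0.67],"twist":0},{"jaw":-1,"translation":[-1.66,3.75,-0.67],"twist":0},{"jaw":-1,"translation":[-1.66,3.75,-0.67],"twist":0},{"jaw":-1,"translation":[-1.66,3.75,-0.67],"twist":0}]' >/dev/null
python3 -c "from h import *;st()"; done
```

```text
t12.80 pos [123.8 351.6 868.7] F [-0.8  0.6 -0.2] w0.002 ff0.0
q [-1.64  0.06  0.54  0.64 -0.27  2.09 -1.19] X [-0.083  0.918  0.387] Y [0.996 0.087 0.008] Z [-0.026  0.386 -0.922]
t13.20 pos [199.6 328.  858.6] F [ 0.   0.9 -0.9] w-0.001 ff0.0
q [-0.92  0.1  -0.02  0.62 -0.28  2.09 -1.03] X [-0.086  0.918  0.386] Y [0.996 0.087 0.015] Z [-0.02   0.386 -0.922]
```

```bash
for i in 1 2; do python3 -m creep '[{"jaw":-1,"translation":[1.9,2.6,-3.7],"twist":0},{"jaw":-1,"translation":[1.9,2.6,-3.7],"twist":0},{"jaw":-1,"translation":[1.9,2.6,-3.7],"twist":0}]' >/dev/null
python3 -c "from h import *;st()"; done
```

```text
t13.50 pos [240.2 340.8 876.5] F [-0.1 -0.4  0.8] w0.001 ff0.0
q [-0.59  0.17 -0.45  0.49 -0.17  2.09 -1.05] X [-0.092  0.892  0.442] Y [0.996 0.078 0.05 ] Z [ 0.01   0.445 -0.895]
t13.80 pos [286.8 339.7 900.2] F [-0.  -0.5 -0.4] w0.004 ff0.0
q [-0.56  0.22 -0.37  0.36 -0.23  2.09 -0.99] X [-0.091  0.853  0.514] Y [0.994 0.048 0.097] Z [ 0.058  0.52  -0.852]
```

```bash
cat >> h.py <<'E'
def to(*P):
    s,r=st();p=s['position']
    for t in P:
        d=(np.array(t)-p);print(t,'tool cm',(r.T@d/10).round(2),'len %.0f'%np.linalg.norm(d));p=np.array(t)
E
python3 -m creep '[{"jaw":-1,"translation":[0,0,4],"twist":0},{"jaw":-1,"translation":[0,0,4],"twist":0},{"jaw":-1,"translation":[0,0,4],"twist":0.0933},{"jaw":-1,"translation":[0,0,4],"twist":0.0933},{"jaw":-1,"translation":[0,0,0],"twist":0}]' >/dev/null
python3 -c "from h import *;to([690,0,450],[677,30,125])"
```

```text
t14.30 pos [293.5 420.  760.8] F [ 1.  -0.7 -0.1] w0.001 ff0.0
q [-0.54  0.12 -0.4   1.04 -0.23  1.53 -1.08] X [0.098 0.855 0.51 ] Y [ 0.994 -0.108 -0.01 ] Z [ 0.047  0.508 -0.86 ]
[690, 0, 450] tool cm [-47.83  44.29   7.25] len 656
[677, 30, 125] tool cm [-14.13  -1.29  29.42] len 327
```

```bash
for i in 1 2 ; do python3 -m creep '[{"jaw":-1,"translation":[-3.42,3.16,0.52],"twist":0},{"jaw":-1,"translation":[-3.42,3.16,0.52],"twist":0},{"jaw":-1,"translation":[-3.42,3.16,0.52],"twist":0},{"jaw":-1,"translation":[-3.42,3.16,0.52],"twist":0},{"jaw":-1,"translation":[-3.42,3.16,0.52],"twist":0}]' >/dev/null; done;  python3 -m creep '[{"jaw":-1,"translation":[-3.42,3.16,0.52],"twist":0},{"jaw":-1,"translation":[-3.42,3.16,0.52],"twist":0},{"jaw":-1,"translation":[-3.42,3.16,0.52],"twist":0},{"jaw":-1,"translation":[-3.42,3.16,0.52],"twist":0},{"jaw":-1,"translation":[0,0,0],"twist":0}]' 
python3 -c "from h import *;to([677,30,125])"
```

```text
t: 15.8
position: [696.6, -3.7, 450.2]
tcp_rot: [0.72, 0.64, 0.199, -0.18]
ft_force: [-0.8, -0.4, -0.6]
gripper_width: -0.001
finger_force: 0.0
t15.80 pos [696.6  -3.7 450.2] F [-0.8 -0.4 -0.6] w-0.001 ff0.0
q [ 0.24  0.69 -0.12  1.02 -0.47  1.47  0.08] X [0.102 0.85  0.517] Y [ 0.993 -0.117 -0.005] Z [ 0.056  0.514 -0.856]
[677, 30, 125] tool cm [-14.14  -2.18  29.47] len 328
```

```bash
python3 -m creep '[{"jaw":-1,"translation":[-2.02,-0.31,4.2],"twist":0},{"jaw":-1,"translation":[-2.02,-0.31,4.2],"twist":0},{"jaw":-1,"translation":[-2.02,-0.31,4.2],"twist":0},{"jaw":-1,"translation":[-2.02,-0.31,4.2],"twist":0},{"jaw":-1,"translation":[-2.02,-0.31,4.2],"twist":0}]' >/dev/null;   python3 -m creep '[{"jaw":-1,"translation":[-2.02,-0.31,4.2],"twist":0},{"jaw":-1,"translation":[-2.02,-0.31,4.2],"twist":0},{"jaw":-1,"translation":[0,0,0],"twist":0}]' 
python3 -c "from h import *;to([673,67,112],[667,127,112])"
```

```text
t: 16.6
position: [672.4, 38.8, 126.7]
tcp_rot: [0.717, 0.642, 0.199, -0.184]
ft_force: [-0.8, -0.8, -0.2]
gripper_width: -0.002
finger_force: 0.0
t16.60 pos [672.4  38.8 126.7] F [-0.8 -0.8 -0.2] w-0.002 ff0.0
q [ 0.24  0.94 -0.21  1.53 -0.55  0.78  0.42] X [0.097 0.848 0.522] Y [ 0.994 -0.108 -0.01 ] Z [ 0.048  0.519 -0.853]
[673, 67, 112] tool cm [ 1.63 -0.23  2.72] len 32
[667, 127, 112] tool cm [ 5.03 -1.24  3.09] len 60
```

```bash
python3 -m creep '[{"jaw":-1,"translation":[1.63,-0.23,2.72],"twist":0},{"jaw":-1,"translation":[0.83,-0.21,0.51],"twist":0},{"jaw":-1,"translation":[0.83,-0.21,0.51],"twist":0},{"jaw":-1,"translation":[0.83,-0.21,0.51],"twist":0}]' ;   python3 -m creep '[{"jaw":-1,"translation":[0.83,-0.21,0.51],"twist":0},{"jaw":-1,"translation":[0.83,-0.21,0.51],"twist":0}]' 
python3 -m creep '[{"jaw":-1,"translation":[0.83,-0.21,0.51],"twist":0},{"jaw":-1,"translation":[0.83,-0.21,0.51],"twist":0}]' 
python3 -c "from h import *;st()"
```

```text
t: 17.0
position: [675.5, 94.1, 118.9]
tcp_rot: [0.718, 0.642, 0.203, -0.178]
ft_force: [0.9, -8.3, 2.6]
gripper_width: -0.003
finger_force: 4.3
t: 17.2
position: [674.2, 110.0, 117.8]
tcp_rot: [0.719, 0.641, 0.202, -0.175]
ft_force: [1.1, -9.0, 2.2]
gripper_width: -0.002
finger_force: 4.4
t: 17.4
position: [672.2, 129.4, 117.4]
tcp_rot: [0.72, 0.641, 0.202, -0.175]
ft_force: [1.3, -9.4, 1.4]
gripper_width: -0.004
finger_force: 4.6
t17.40 pos [672.2 129.4 117.4] F [ 1.3 -9.4  1.4] w-0.004 ff4.6
q [ 0.12  0.93 -0.24  1.59 -0.6   0.64  0.36] X [0.097 0.852 0.515] Y [ 0.993 -0.117  0.006] Z [ 0.066  0.511 -0.857]
```

```bash
python3 -m creep '[{"jaw":-1,"translation":[0.83,-0.21,0.51],"twist":0},{"jaw":-1,"translation":[0.42,-0.1,0.26],"twist":0}]' 
python3 -m creep '[{"jaw":-1,"translation":[0.42,-0.1,0.26],"twist":0},{"jaw":-1,"translation":[0,0,0],"twist":0}]' 
python3 -m creep '[{"jaw":-1,"translation":[0.42,-0.1,0.26],"twist":0},{"jaw":-1,"translation":[0,0,0],"twist":0}]'
```

```text
t: 17.6
position: [671.3, 140.7, 116.7]
tcp_rot: [0.72, 0.641, 0.201, -0.173]
ft_force: [-2.3, -24.4, 10.4]
gripper_width: 0.002
finger_force: 11.3
t: 17.8
position: [671.5, 140.8, 116.7]
tcp_rot: [0.722, 0.64, 0.2, -0.171]
ft_force: [-3.1, -24.6, 11.0]
gripper_width: -0.0
finger_force: 11.7
t: 18.0
position: [672.0, 141.0, 116.6]
tcp_rot: [0.724, 0.639, 0.199, -0.168]
ft_force: [-6.2, -33.3, 16.9]
gripper_width: -0.002
finger_force: 15.8
```

```bash
python3 -m creep '[{"jaw":-1,"translation":[-1.66,0.42,-1.02],"twist":0},{"jaw":-1,"translation":[-3.32,0.84,-2.04],"twist":0},{"jaw":-1,"translation":[-3.32,0.84,-2.04],"twist":0},{"jaw":-1,"translation":[0,0,0],"twist":0}]' 
python3 -c "from h import *;to([670,-10,300],[508,60,282])"
```

```text
t: 18.4
position: [679.4, 50.9, 116.8]
tcp_rot: [0.721, 0.639, 0.201, -0.176]
ft_force: [-0.1, -1.0, 0.1]
gripper_width: -0.0
finger_force: 0.0
t18.40 pos [679.4  50.9 116.8] F [-0.1 -1.   0.1] w-0.000 ff0.0
q [ 0.22  0.95 -0.22  1.53 -0.56  0.73  0.41] X [0.102 0.851 0.514] Y [ 0.993 -0.121  0.004] Z [ 0.066  0.51  -0.858]
[670, -10, 300] tool cm [  4.14  -0.13 -18.88] len 193
[508, 60, 282] tool cm [  3.38 -16.94   4.05] len 177
```

```bash
python3 -m creep '[{"jaw":-1,"translation":[1,0,-4.72],"twist":0},{"jaw":-1,"translation":[1,0,-4.72],"twist":0},{"jaw":-1,"translation":[1,0,-4.72],"twist":0},{"jaw":-1,"translation":[1,0,-4.72],"twist":0},{"jaw":1,"translation":[0.85,-4.23,1],"twist":0}]' >/dev/null
python3 -m creep '[{"jaw":1,"translation":[0.85,-4.23,1],"twist":0},{"jaw":1,"translation":[0.85,-4.23,1],"twist":0},{"jaw":1,"translation":[0.85,-4.23,1],"twist":0},{"jaw":1,"translation":[0,0,0],"twist":0}]'
python3 - <<'E'
from h import *
to([516,114,192],[528.7,216.3,20.7]);save('wrist','w4.png');c=bot.camera_params('wrist');print(c)
print(proj(c,[[528,249,48],[528,149,48]]))
E
```

```text
t: 19.3
position: [497.6, 69.1, 282.5]
tcp_rot: [0.716, 0.643, 0.198, -0.186]
ft_force: [0.3, -0.4, 0.3]
gripper_width: 0.85
finger_force: 0.0
t19.30 pos [497.6  69.1 282.5] F [ 0.3 -0.4  0.3] w0.850 ff0.0
q [ 0.29  0.52 -0.26  1.95 -0.62  0.78  0.42] X [0.095 0.848 0.522] Y [ 0.995 -0.104 -0.012] Z [ 0.044  0.52  -0.853]
[516, 114, 192] tool cm [-0.74  1.47 10.14] len 103
[528.7, 216.3, 20.7] tool cm [-0.16  0.4  19.99] len 200
{'fx': 323.9866066160125, 'fy': 323.9866066160125, 'cx': 271.9597231096133, 'cy': 204.13611218322015, 'position': array([501.48157463,  55.67294361, 444.5244649 ]), 'orientation': array([ 0.12766509, -0.00541872, -0.05408876,  0.99032655])}
[[276.90061087 138.14088015]
 [285.82811716 210.45631827]]
```

View pics/w4.png

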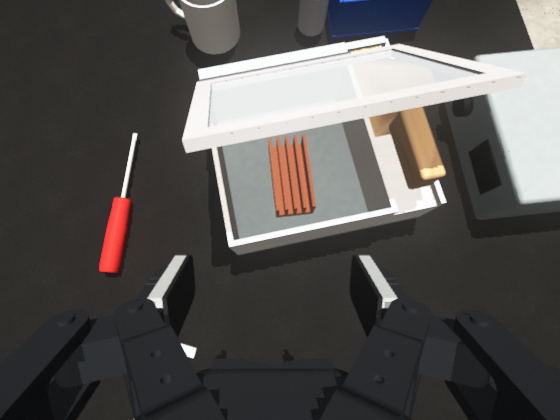

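Run:
```python
from h import *
c=bot.camera_params('wrist')
print(plane('w',[(278,216),(314,213),(269,138),(307,137)],48,c).round(1))
```

```text
[[517.4 143.   48. ]
 [562.8 141.9  48. ]
 [517.5 250.4  48. ]
 [568.2 246.2  48. ]]
```

```bash
python3 - <<'E'
from h import *
to([530.2,110.8,191.3],[539,214.8,20.7])
E
python3 -m creep '[{"jaw":1,"translation":[-0.5,1.3,3.4],"twist":0},{"jaw":1,"translation":[-0.5,1.3,3.4],"twist":0}]' >/dev/null
python3 - <<'E'
from h import *
s,r=st();im=bot.capture('wrist');c=bot.camera_params('wrist')
h=cv2.cvtColor(im,cv2.COLOR_RGB2HSV);m=((h[...,0]<9)&(h[...,1]>120)&(h[...,2]>60)).astype(np.uint8)
m=cv2.morphologyEx(m,cv2.MORPH_CLOSE,np.ones((9,9)))
n,l,sts,cen=cv2.connectedComponentsWithStats(m)
for i in range(1,n):
    if sts[i,4]>400:
        cn=cv2.findContours((l==i).astype(np.uint8),0,2)[0][0];b=cv2.boxPoints(cv2.minAreaRect(cn))
        print(sts[i],b.round(0).tolist(),plane('w',b,48,c).round(0).tolist())
        for row in np.linspace(sts[i,1]+8,sts[i,1]+sts[i,3]-8,4).astype(int):
            x=np.where(l[row]==i)[0];print(row,plane('w',[(x[0],row),(x[-1]+1,row)],48,c).round(1).tolist())
E
```

```text
t19.35 pos [503.1  67.3 283.4] F [ 1.7 -0.3  0.1] w0.926 ff0.0
q [ 0.29  0.53 -0.26  1.94 -0.62  0.78  0.42] X [0.094 0.848 0.522] Y [ 0.994 -0.108 -0.004] Z [ 0.052  0.519 -0.853]
[530.2, 110.8, 191.3] tool cm [-0.86  2.27 10.25] len 105
[539, 214.8, 20.7] tool cm [ 0.   -0.17 20.  ] len 200
t19.55 pos [539.1  89.  220.5] F [ 0.4  0.1 -0.3] w0.998 ff0.0
q [ 0.25  0.66 -0.29  1.92 -0.66  0.63  0.46] X [0.094 0.849 0.521] Y [ 0.994 -0.113  0.006] Z [ 0.064  0.517 -0.854]
[ 229  129   53   96 4054] [[228.0, 133.0], [273.0, 129.0], [282.0, 220.0], [237.0, 225.0]] [[506.0, 252.0, 48.0], [557.0, 252.0, 48.0], [555.0, 148.0, 48.0], [507.0, 148.0, 48.0]]
137 [[507.1, 247.5, 48.0], [554.5, 242.3, 48.0]]
163 [[506.9, 216.5, 48.0], [555.4, 211.1, 48.0]]
190 [[507.6, 185.6, 48.0], [555.1, 180.3, 48.0]]
217 [[507.3, 156.1, 48.0], [553.7, 151.0, 48.0]]
[  23  202   45   93 2445] [[21.0, 292.0], [42.0, 199.0], [69.0, 205.0], [48.0, 298.0]] [[292.0, 104.0, 48.0], [306.0, 198.0, 48.0], [335.0, 188.0, 48.0], [319.0, 96.0, 48.0]]
210 [[307.7, 185.9, 48.0], [333.6, 183.0, 48.0]]
235 [[302.3, 160.0, 48.0], [329.8, 157.0, 48.0]]
261 [[297.3, 134.1, 48.0], [325.2, 131.0, 48.0]]
287 [[293.4, 109.1, 48.0], [320.7, 106.1, 48.0]]
```

```bash
python3 -c "
from h import *
to([532.2,217.8,20.8])"
```

```text
t19.60 pos [538.5  91.6 215.6] F [ 2.9  1.4 -2.9] w1.003 ff0.0
q [ 0.25  0.67 -0.29  1.92 -0.66  0.63  0.46] X [0.094 0.848 0.522] Y [ 0.994 -0.11  -0.001] Z [ 0.056  0.519 -0.853]
[532.2, 217.8, 20.8] tool cm [ 0.46 -1.99 23.13] len 232
```

```bash
python3 -m creep '[{"jaw":1,"translation":[0.46,-1.99,2],"twist":0},{"jaw":1,"translation":[0,0,4],"twist":0},{"jaw":1,"translation":[0,0,4],"twist":0},{"jaw":1,"translation":[0,0,3],"twist":0}]'
python3 -m creep '[{"jaw":1,"translation":[0,0,3],"twist":0},{"jaw":1,"translation":[0,0,2],"twist":0},{"jaw":1,"translation":[0,0,2],"twist":0},{"jaw":1,"translation":[0,0,0],"twist":0}]'
python3 -c "
from h import *
to([532.2,217.8,20.8])"
```

```text
t: 20.0
position: [525.6, 164.1, 110.3]
tcp_rot: [0.717, 0.642, 0.202, -0.18]
ft_force: [0.1, 0.2, -0.5]
gripper_width: 0.996
finger_force: 0.0
t: 20.4
position: [528.7, 200.6, 50.1]
tcp_rot: [0.717, 0.641, 0.202, -0.182]
ft_force: [0.6, 0.1, 0.2]
gripper_width: 1.003
finger_force: 0.0
t20.40 pos [528.7 200.6  50.1] F [0.6 0.1 0.2] w1.003 ff0.0
q [ 0.19  1.   -0.56  2.03 -0.85  0.09  0.63] X [0.096 0.847 0.523] Y [ 0.994 -0.111 -0.002] Z [ 0.056  0.52  -0.852]
[532.2, 217.8, 20.8] tool cm [-0.04  0.17  3.41] len 34
```

```bash
python3 -m creep '[{"jaw":1,"translation":[0,0.15,1.5],"twist":0},{"jaw":1,"translation":[0,0,0.5],"twist":0},{"jaw":1,"translation":[0,0,0],"twist":0}]'
python3 -c "
from h import *
to([532.2,217.8,20.8])"
```

```text
t: 20.7
position: [531.1, 209.6, 34.4]
tcp_rot: [0.717, 0.642, 0.202, -0.181]
ft_force: [0.3, -0.2, 0.4]
gripper_width: 1.001
finger_force: 0.0
t20.70 pos [531.1 209.6  34.4] F [ 0.3 -0.2  0.4] w1.001 ff0.0
q [ 0.18  1.04 -0.58  2.02 -0.87  0.06  0.65] X [0.095 0.848 0.522] Y [ 0.994 -0.111 -0.001] Z [ 0.057  0.519 -0.853]
[532.2, 217.8, 20.8] tool cm [-0.01  0.02  1.59] len 16
```

```bash
python3 -m creep '[{"jaw":1,"translation":[0,0,0.8],"twist":0},{"jaw":1,"translation":[0,0,0.7],"twist":0},{"jaw":1,"translation":[0,0,0],"twist":0}]'
python3 -c "
from h import *
to([532.2,217.8,20.8])"
```

```text
t: 21.0
position: [533.0, 217.1, 22.4]
tcp_rot: [0.717, 0.642, 0.201, -0.182]
ft_force: [-0.7, -0.9, 0.3]
gripper_width: 0.997
finger_force: 0.0
t21.00 pos [533.  217.1  22.4] F [-0.7 -0.9  0.3] w0.997 ff0.0
q [ 0.17  1.07 -0.58  2.   -1.    0.04  0.78] X [0.094 0.848 0.521] Y [ 0.994 -0.109 -0.002] Z [ 0.055  0.518 -0.853]
[532.2, 217.8, 20.8] tool cm [-0.03 -0.09  0.17] len 2
```

Close gently on it first, then firmly.

```bash
python3 -m creep '[{"jaw":-1,"translation":[0,0,0],"twist":0},{"jaw":-1,"translation":[0,0,0],"twist":0},{"jaw":-1,"translation":[0,0,0],"twist":0},{"jaw":-1,"translation":[0,0,0],"twist":0},{"jaw":-1,"translation":[0,0,0],"twist":0}]' 40
python3 -m creep '[{"jaw":-1,"translation":[0,0,0],"twist":0},{"jaw":-1,"translation":[0,0,0],"twist":0},{"jaw":-1,"translation":[0,0,0],"twist":0}]' 100
python3 -c "
from h import *
s,r=st();p=s['position'];to(p+[0,0,6])
print((r.T@[0,0,1]).round(3),(r.T@[0,-1,0]).round(3))"
```

```text
t: 21.5
position: [534.0, 216.5, 22.9]
tcp_rot: [0.718, 0.642, 0.202, -0.181]
ft_force: [0.7, -3.3, 6.2]
gripper_width: 0.603
finger_force: 38.7
t: 21.8
position: [534.1, 216.3, 23.3]
tcp_rot: [0.718, 0.641, 0.202, -0.181]
ft_force: [1.5, -6.2, 10.8]
gripper_width: 0.584
finger_force: 97.3
t21.80 pos [534.1 216.3  23.3] F [ 1.5 -6.2 10.8] w0.584 ff97.3
q [ 0.17  1.06 -0.58  2.   -1.    0.04  0.78] X [0.096 0.848 0.522] Y [ 0.994 -0.112 -0.001] Z [ 0.057  0.518 -0.853]
t21.80 pos [534.1 216.3  23.3] F [ 1.5 -6.2 10.8] w0.584 ff97.3
q [ 0.17  1.06 -0.58  2.   -1.    0.04  0.78] X [0.096 0.848 0.522] Y [ 0.994 -0.112 -0.001] Z [ 0.057  0.518 -0.853]
[534.05216267 216.34680504  29.30683008] tool cm [ 0.31 -0.   -0.51] len 6
[ 0.522 -0.001 -0.853] [-0.848  0.112 -0.518]
```

```bash
python3 -m creep '[{"jaw":-1,"translation":[0.36,0,-0.59],"twist":0},{"jaw":-1,"translation":[1.0,-0.24,0.61],"twist":0},{"jaw":-1,"translation":[0,0,0],"twist":0}]'
python3 -c "
from h import *
st()"
```

```text
t: 22.1
position: [529.8, 231.6, 29.2]
tcp_rot: [0.716, 0.643, 0.2, -0.184]
ft_force: [-0.5, 1.7, -7.5]
gripper_width: 0.58
finger_force: 100.7
t22.10 pos [529.8 231.6  29.2] F [-0.5  1.7 -7.5] w0.580 ff100.7
q [ 0.14  1.05 -0.58  2.01 -1.    0.04  0.75] X [0.093 0.847 0.523] Y [ 0.994 -0.105 -0.006] Z [ 0.05   0.521 -0.852]
```

```bash
python3 -m creep '[{"jaw":-1,"translation":[-0.31,0,0.51],"twist":0},{"jaw":-1,"translation":[0,0,0],"twist":0},{"jaw":0.5,"translation":[0,0,0],"twist":0},{"jaw":0.5,"translation":[0,0,0],"twist":0}]' 
python3 -c "
from h import *
st()"
python3 -m creep '[{"jaw":0.5,"translation":[-0.84,0.2,-0.51],"twist":0},{"jaw":0.5,"translation":[-0.84,0.2,-0.51],"twist":0},{"jaw":-1,"translation":[0,0,0],"twist":0},{"jaw":-1,"translation":[0,0,0],"twist":0},{"jaw":-1,"translation":[0,0,0],"twist":0}]' 100
python3 -m creep '[{"jaw":-1,"translation":[0,0,0],"twist":0},{"jaw":-1,"translation":[0,0,0],"twist":0}]' 
python3 -c "
from h import *
st()"
```

```text
t: 22.5
position: [533.1, 229.2, 23.9]
tcp_rot: [0.717, 0.642, 0.2, -0.183]
ft_force: [0.1, 0.8, 0.2]
gripper_width: 0.752
finger_force: 0.0
t22.50 pos [533.1 229.2  23.9] F [0.1 0.8 0.2] w0.752 ff0.0
q [ 0.14  1.06 -0.58  2.   -1.    0.04  0.76] X [0.095 0.848 0.522] Y [ 0.994 -0.108 -0.005] Z [ 0.052  0.519 -0.853]
t: 23.0
position: [533.2, 206.0, 23.7]
tcp_rot: [0.718, 0.642, 0.198, -0.183]
ft_force: [-4.2, -10.5, 12.9]
gripper_width: 0.581
finger_force: 97.5
t: 23.2
position: [533.3, 205.9, 23.7]
tcp_rot: [0.718, 0.642, 0.198, -0.182]
ft_force: [-3.9, -10.6, 12.3]
gripper_width: 0.58
finger_force: 97.5
t23.20 pos [533.3 205.9  23.7] F [ -3.9 -10.6  12.3] w0.580 ff97.5
q [ 0.17  1.06 -0.55  2.   -0.98  0.08  0.77] X [0.097 0.849 0.519] Y [ 0.994 -0.109 -0.007] Z [ 0.05   0.517 -0.855]
```

```bash
python3 -m creep '[{"jaw":-1,"translation":[0.78,-0.01,-1.28],"twist":0},{"jaw":-1,"translation":[0.78,-0.01,-1.28],"twist":0},{"jaw":-1,"translation":[0,0,0],"twist":0}]' 
python3 -m creep '[{"jaw":-1,"translation":[0.2,0.14,-1.75],"twist":0},{"jaw":-1,"translation":[0.2,0.14,-1.75],"twist":0},{"jaw":-1,"translation":[0.2,0.14,-1.75],"twist":0},{"jaw":-1,"translation":[0.2,0.14,-1.75],"twist":0},{"jaw":-1,"translation":[0,0,0],"twist":0}]' 
python3 -c "
from h import *
st()"
```

```text
t: 23.5
position: [535.1, 207.5, 53.8]
tcp_rot: [0.717, 0.643, 0.199, -0.181]
ft_force: [-0.1, 0.2, -8.4]
gripper_width: 0.58
finger_force: 102.4
t: 24.0
position: [538.3, 176.4, 117.2]
tcp_rot: [0.718, 0.642, 0.199, -0.181]
ft_force: [0.9, -0.4, -8.4]
gripper_width: 0.579
finger_force: 102.7
t24.00 pos [538.3 176.4 117.2] F [ 0.9 -0.4 -8.4] w0.579 ff102.7
q [ 0.11  0.84 -0.35  2.   -0.93  0.35  0.66] X [0.096 0.85  0.518] Y [ 0.994 -0.11  -0.003] Z [ 0.054  0.515 -0.855]
```

```bash
python3 -m creep '[{"jaw":-1,"translation":[-1.41,0.4,-1.45],"twist":0},{"jaw":-1,"translation":[-1.99,0.6,-2.39],"twist":0},{"jaw":-1,"translation":[-1.99,0.6,-2.39],"twist":0},{"jaw":-1,"translation":[-1.99,0.6,-2.39],"twist":0},{"jaw":-1,"translation":[-1.99,0.6,-2.39],"twist":0}]'
python3 - <<'E'
from h import *
np.set_printoptions(suppress=True,precision=1)
for n in('top','side'):
    im=cv2.imread(f'pics/{n}0.png');m=(im.min(2)>190).astype(np.uint8)
    k,l,s,c=cv2.connectedComponentsWithStats(m)
    pc=proj(bot.camera_params(n),[[534,-366,20]])[0]; i=l[int(pc[1]),int(pc[0])]
    cn=cv2.findContours((l==i).astype(np.uint8),0,2)[0][0];b=cv2.boxPoints(cv2.minAreaRect(cn))
    q=cv2.approxPolyDP(cn,5,True)[:,0]
    P=plane(n,q,20);M=cv2.moments(cn);print(n,i,s[i],q.tolist(),P[:,:2].tolist(),plane(n,[(M['m10']/M['m00'],M['m01']/M['m00'])],20))
    print(cv2.minAreaRect(plane(n,cn[:,0],20)[:,:2].astype(np.float32)))
to([534,-373,250])
E
```

```text
t: 24.5
position: [549.6, 38.0, 160.6]
tcp_rot: [0.717, 0.643, 0.198, -0.184]
ft_force: [0.5, 0.2, -7.6]
gripper_width: 0.576
finger_force: 102.6
top 164 [ 346  189   70   58 3444] [[349, 190], [346, 239], [413, 245], [415, 195]] [[624.2958018333923, -273.59737625573644], [473.4431384740978, -254.77012130001305], [447.8552687444177, -451.66220537014783], [600.8956708518024, -472.10900902491574]] [[ 535.3 -362.2   20. ]]
((536.397216796875, -362.7406921386719), (200.990478515625, 158.94105529785156), 82.24556732177734)
side 22 [ 289  166   57   35 1079] [[315, 166], [289, 187], [319, 200], [345, 178]] [[601.5359211298636, -463.13123574691645], [619.4296001440558, -270.5759883320852], [467.41524287569837, -258.20406961953745], [445.27878063807736, -449.823509151636]] [[ 530.7 -357.2   20. ]]
((533.1483154296875, -360.2373046875), (204.447265625, 163.91151428222656), 82.05355072021484)
t24.50 pos [549.6  38.  160.6] F [ 0.5  0.2 -7.6] w0.576 ff102.6
q [ 0.3  0.8 -0.2  1.9 -0.7  0.7  0.7] X [0.1 0.8 0.5] Y [ 1.  -0.1 -0. ] Z [ 0.   0.5 -0.9]
[534, -373, 250] tool cm [-30.4   2.8 -29. ] len 421
```

```bash
python3 -m creep '[{"jaw":-1,"translation":[-3.63,0.33,-2.72],"twist":0},{"jaw":-1,"translation":[-3.63,0.33,-2.72],"twist":0},{"jaw":-1,"translation":[-3.63,0.33,-2.72],"twist":0},{"jaw":-1,"translation":[-3.63,0.33,-2.72],"twist":0}]' 
python3 -m creep '[{"jaw":-1,"translation":[-3.63,0.33,-2.72],"twist":0},{"jaw":-1,"translation":[-3.63,0.33,-2.72],"twist":0},{"jaw":-1,"translation":[-3.63,0.33,-2.72],"twist":0},{"jaw":-1,"translation":[-3.63,0.33,-2.72],"twist":0},{"jaw":-1,"translation":[-3.63,0.33,-2.72],"twist":0}]' 
python3 -m creep '[{"jaw":-1,"translation":[0,0,0],"twist":0}]' 
python3 -c "
from h import *
to([534.1,-369.1,60],[534.1,-369.1,36])"
```

```text
t: 24.9
position: [543.4, -143.4, 177.4]
tcp_rot: [0.717, 0.643, 0.199, -0.184]
ft_force: [1.2, -0.1, -8.3]
gripper_width: 0.575
finger_force: 102.6
t: 25.4
position: [535.9, -369.3, 198.1]
tcp_rot: [0.717, 0.642, 0.199, -0.184]
ft_force: [1.2, -0.3, -7.7]
gripper_width: 0.575
finger_force: 102.6
t: 25.5
position: [533.3, -378.3, 196.4]
tcp_rot: [0.721, 0.64, 0.196, -0.179]
ft_force: [-1.5, -0.9, -8.5]
gripper_width: 0.576
finger_force: 102.8
t25.50 pos [ 533.3 -378.3  196.4] F [-1.5 -0.9 -8.5] w0.576 ff102.8
q [ 0.75  0.96  0.01  1.18 -0.44  1.37  0.81] X [0.104 0.853 0.511] Y [ 0.993 -0.117 -0.008] Z [ 0.053  0.509 -0.859]
[534.1, -369.1, 60] tool cm [-6.18  0.08 12.2 ] len 137
[534.1, -369.1, 36] tool cm [-1.23  0.02  2.06] len 24
```

```bash
python3 -m creep '[{"jaw":-1,"translation":[-1.5,0,3],"twist":0},{"jaw":-1,"translation":[-1.5,0,3],"twist":0},{"jaw":-1,"translation":[-1.5,0.08,3],"twist":0},{"jaw":-1,"translation":[-1.68,0,3.2],"twist":0},{"jaw":-1,"translation":[0,0,0],"twist":0}]' 
python3 -c "
from h import *
to([534.1,-369.1,45],[534.1,-369.1,36])
im=bot.capture('wrist');cv2.imwrite('pics/w5.png',im[:,:,::-1]);im=bot.capture('side');cv2.imwrite('pics/s5.png',im[:,:,::-1])"
```

```text
t: 26.0
position: [533.5, -353.2, 56.8]
tcp_rot: [0.717, 0.641, 0.198, -0.19]
ft_force: [-2.3, 1.5, -7.5]
gripper_width: 0.578
finger_force: 103.8
t26.00 pos [ 533.5 -353.2   56.8] F [-2.3  1.5 -7.5] w0.578 ff103.8
q [ 0.74  1.12 -0.02  1.28 -0.46  1.15  0.89] X [0.099 0.844 0.527] Y [ 0.994 -0.106 -0.017] Z [ 0.041  0.526 -0.849]
[534.1, -369.1, 45] tool cm [-1.96  0.25  0.17] len 20
[534.1, -369.1, 36] tool cm [-0.47  0.02  0.76] len 9
```

```bash
python3 -m creep '[{"jaw":-1,"translation":[0,0,0],"twist":0},{"jaw":-1,"translation":[0,0,0],"twist":0}]' >/dev/null
python3 -c "
from h import *
to([534.1,-369.1,42])"
```

```text
t26.30 pos [ 538.9 -358.6   66.6] F [-0.8 -0.7 -6.9] w0.578 ff103.8
q [ 0.74  1.1  -0.02  1.27 -0.46  1.15  0.89] X [0.093 0.85  0.519] Y [ 0.994 -0.108 -0.002] Z [ 0.054  0.516 -0.855]
[534.1, -369.1, 42] tool cm [-2.22 -0.36  1.53] len 27
```

```bash
python3 -m creep '[{"jaw":-1,"translation":[-1.1,-0.18,0.8],"twist":0},{"jaw":-1,"translation":[-1.1,-0.18,0.7],"twist":0},{"jaw":-1,"translation":[0,0,0],"twist":0},{"jaw":-1,"translation":[0,0,0],"twist":0},{"jaw":-1,"translation":[0,0,0],"twist":0}]' >/dev/null
python3 -c "
from h import *
to([534.1,-369.1,38])"
```

```text
t26.80 pos [ 533.1 -367.7   40.4] F [ 0.6  0.2 -7.1] w0.573 ff103.8
q [ 0.76  1.15 -0.02  1.25 -0.46  1.14  0.91] X [0.095 0.848 0.521] Y [ 0.994 -0.108 -0.006] Z [ 0.051  0.519 -0.853]
[534.1, -369.1, 38] tool cm [-0.24  0.12  0.14] len 3
```

```bash
python3 -m creep '[{"jaw":-1,"translation":[-0.24,0.1,0.14],"twist":0},{"jaw":-1,"translation":[0,0,0],"twist":0},{"jaw":-1,"translation":[0,0,0],"twist":0}]' 
python3 -m creep '[{"jaw":-1,"translation":[-0.08,0,0.13],"twist":0},{"jaw":-1,"translation":[0,0,0],"twist":0}]' 
python3 -m creep '[{"jaw":-1,"translation":[-0.08,0,0.13],"twist":0},{"jaw":-1,"translation":[0,0,0],"twist":0}]' |grep -A1 -E "posi|ft"
```

```text
t: 27.1
position: [533.7, -369.2, 38.0]
tcp_rot: [0.717, 0.643, 0.199, -0.183]
ft_force: [0.3, -0.2, -7.4]
gripper_width: 0.577
finger_force: 103.8
t: 27.3
position: [533.5, -369.2, 36.2]
tcp_rot: [0.717, 0.642, 0.199, -0.183]
ft_force: [0.4, -0.2, -8.0]
gripper_width: 0.576
finger_force: 103.8
position: [533.6, -369.2, 35.9]
tcp_rot: [0.717, 0.642, 0.2, -0.183]
ft_force: [-1.5, 0.0, 0.3]
gripper_width: 0.579
```

```bash
python3 -m creep '[{"jaw":-1,"translation":[-0.03,0,0.05],"twist":0},{"jaw":-1,"translation":[0,0,0],"twist":0},{"jaw":-1,"translation":[0,0,0],"twist":0}]' 20
python3 -m creep '[{"jaw":0.3,"translation":[0,0,0],"twist":0},{"jaw":0.6,"translation":[0,0,0],"twist":0},{"jaw":0.8,"translation":[0,0,0],"twist":0},{"jaw":0.8,"translation":[0,0,0],"twist":0},{"jaw":0.8,"translation":[0,0,-1],"twist":0}]' 
python3 -m creep '[{"jaw":0.8,"translation":[0,0,-3],"twist":0},{"jaw":0.8,"translation":[0,0,-4],"twist":0},{"jaw":0.8,"translation":[0,0,-5],"twist":0},{"jaw":0.8,"translation":[0,0,-5],"twist":0},{"jaw":0.8,"translation":[0,0,0],"twist":0}]'
python3 - <<'E'
from h import *
st()
a=bot.capture('wrist')[:,:,::-1];b=bot.capture('side')[:,:,::-1];t=bot.capture('top')[:,:,::-1]
s=cv2.resize(b[100:330,110:390],(400,300));w=cv2.resize(a,(400,300));t=cv2.resize(t[85:265,125:445],(533,300))
cv2.imwrite('pics/fin.png',np.vstack([np.hstack([w,s]),np.pad(t,((0,0),(0,267),(0,0)))]))
E
```

```text
t: 27.8
position: [533.6, -369.2, 35.9]
tcp_rot: [0.717, 0.642, 0.2, -0.183]
ft_force: [-2.6, -0.6, 4.8]
gripper_width: 0.575
finger_force: 105.1
t: 28.3
position: [532.8, -372.9, 42.2]
tcp_rot: [0.716, 0.642, 0.2, -0.184]
ft_force: [0.3, -0.3, 0.4]
gripper_width: 0.9
finger_force: 0.0
t: 28.8
position: [524.9, -470.1, 194.9]
tcp_rot: [0.719, 0.643, 0.198, -0.175]
ft_force: [-0.5, 0.1, -0.5]
gripper_width: 0.903
finger_force: 0.0
t28.80 pos [ 524.9 -470.1  194.9] F [-0.5  0.1 -0.5] w0.903 ff0.0
q [ 0.84  1.07  0.03  0.9  -0.41  1.55  0.83] X [0.095 0.855 0.51 ] Y [ 0.994 -0.112  0.004] Z [ 0.06   0.506 -0.86 ]
```

View pics/fin.png

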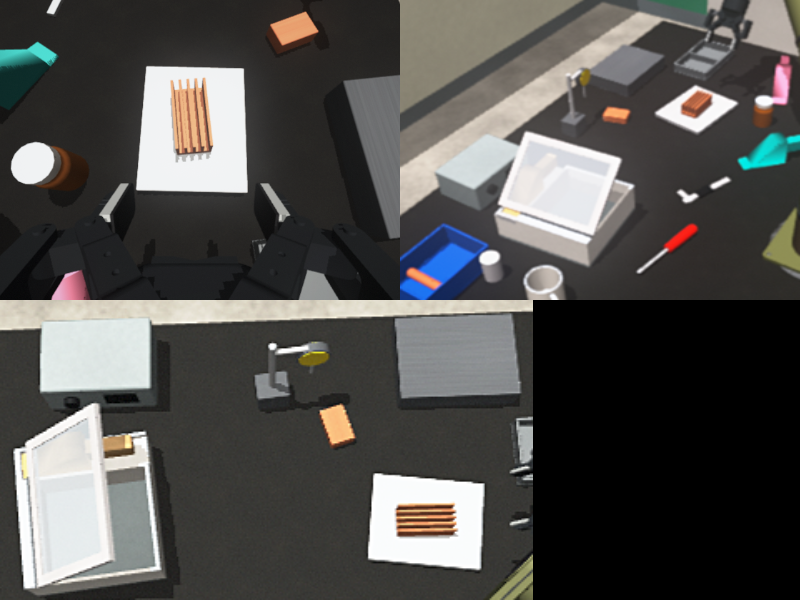

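Run:
```python
from h import *
st();c=bot.camera_params('wrist');im=bot.capture('wrist')
h=cv2.cvtColor(im,cv2.COLOR_RGB2HSV)
def rect(m,z,near):
    m=cv2.morphologyEx(m.astype(np.uint8),cv2.MORPH_CLOSE,np.ones((7,7)))
    k,l,s,_=cv2.connectedComponentsWithStats(m);u=proj(c,near)[0].astype(int);i=l[u[1],u[0]]
    cn=cv2.findContours((l==i).astype(np.uint8),0,2)[0][0]
    P=plane('w',cn[:,0],z,c)[:,:2].astype(np.float32);print(s[i],cv2.minAreaRect(P),P.min(0),P.max(0))
    q=cv2.approxPolyDP(cn,4,True)[:,0];print(q.tolist(),plane('w',q,z,c)[:,:2].round(1).tolist())
rect((h[...,1]>90)&(h[...,0]<20),60,[[535,-362,60]])
# fin lines: yaw of top edges
rect((h[...,2]>120)&((h[...,1]<40)|((h[...,1]>90)&(h[...,0]<20))),20,[[480,-300,20]])
```

```text
t28.95 pos [ 524.2 -462.4  187.9] F [ 0.8  0.  -0.2] w0.899 ff0.0
q [ 0.83  1.08  0.02  0.91 -0.41  1.55  0.83] X [0.095 0.848 0.521] Y [ 0.994 -0.108 -0.006] Z [ 0.051  0.519 -0.853]
[ 242  115   60  108 4919] ((532.3109741210938, -361.8597717285156), (105.64261627197266, 49.14830780029297), 88.85055541992188) [ 506.91302 -415.04596] [ 557.7793  -308.80173]
[[290, 115], [287, 129], [280, 128], [277, 116], [275, 130], [268, 129], [265, 117], [264, 131], [256, 130], [253, 118], [253, 132], [246, 131], [242, 119], [248, 214], [254, 222], [296, 219], [301, 212]] [[557.5, -309.7], [552.7, -324.6], [546.0, -322.7], [544.5, -309.4], [540.8, -324.3], [534.1, -322.5], [532.6, -309.1], [530.0, -324.2], [522.3, -322.3], [520.6, -308.9], [519.2, -324.1], [512.5, -322.3], [509.7, -308.8], [506.9, -405.6], [511.7, -413.6], [550.0, -415.0], [555.3, -409.1]]
[  192    98   161   182 26969] ((535.4293212890625, -363.9391784667969), (200.46066284179688, 160.22520446777344), 82.2061996459961) [ 443.7557  -472.94897] [ 627.86304 -254.87584]
[[208, 98], [192, 275], [351, 279], [346, 102]] [[471.3, -254.9], [443.8, -452.0], [600.0, -472.9], [627.9, -277.7]]
```

```bash
python3 -c "
from h import *
to([476,-360,130],[476,-312,33],[496,-312,33])"
```

```text
t29.00 pos [ 524.1 -461.5  187. ] F [ 0.3  0.8 -1. ] w0.901 ff0.0
q [ 0.83  1.08  0.02  0.91 -0.41  1.55  0.83] X [0.095 0.847 0.523] Y [ 0.994 -0.107 -0.008] Z [ 0.05   0.521 -0.852]
[476, -360, 130] tool cm [ 5.15 -5.83  9.9 ] len 126
[476, -312, 33] tool cm [-1.01 -0.44 10.77] len 108
[496, -312, 33] tool cm [0.19 1.99 0.1 ] len 20
```

```bash
python3 -m creep '[{"jaw":-1,"translation":[1.72,-1.94,3.3],"twist":0},{"jaw":-1,"translation":[1.72,-1.94,3.3],"twist":0},{"jaw":-1,"translation":[1.72,-1.94,3.3],"twist":0},{"jaw":-1,"translation":[0,0,0],"twist":0},{"jaw":-1,"translation":[0,0,0],"twist":0}]' 
python3 -m creep '[{"jaw":-1,"translation":[-0.34,-0.15,3.4],"twist":0},{"jaw":-1,"translation":[-0.34,-0.15,3.4],"twist":0},{"jaw":-1,"translation":[-0.33,-0.14,3.2],"twist":0},{"jaw":-1,"translation":[0,0,0],"twist":0},{"jaw":-1,"translation":[0,0,0],"twist":0}]' 
python3 -c "
from h import *
to([476,-312,33])"
```

```text
t: 29.5
position: [475.8, -358.9, 129.7]
tcp_rot: [0.716, 0.642, 0.2, -0.185]
ft_force: [0.6, -1.2, 1.1]
gripper_width: 0.042
finger_force: 0.0
t: 30.0
position: [477.3, -319.0, 40.2]
tcp_rot: [0.717, 0.643, 0.199, -0.182]
ft_force: [0.1, 0.1, 0.8]
gripper_width: 0.003
finger_force: 0.0
t30.00 pos [ 477.3 -319.    40.2] F [0.1 0.1 0.8] w0.003 ff0.0
q [ 0.78  1.06 -0.05  1.53 -0.48  0.95  1.  ] X [0.095 0.849 0.52 ] Y [ 0.994 -0.108 -0.005] Z [ 0.052  0.517 -0.854]
[476, -312, 33] tool cm [ 0.2  -0.2   0.97] len 10
```

```bash
python3 -m creep '[{"jaw":-1,"translation":[0.2,0,0.6],"twist":0},{"jaw":-1,"translation":[0,0.5,0],"twist":0},{"jaw":-1,"translation":[0,0.5,0],"twist":0},{"jaw":-1,"translation":[0,0,0],"twist":0}]'|grep -A1 -E "posi|ft_"
for i in 1 2; do python3 -m creep '[{"jaw":-1,"translation":[0.03,0.3,0],"twist":0},{"jaw":-1,"translation":[0,0,0],"twist":0}]'|grep -E "posi|ft_"; done; python3 -m creep '[{"jaw":-1,"translation":[0.03,0.3,0],"twist":0},{"jaw":-1,"translation":[0,0,0],"twist":0}]'|grep -E "posi|ft_"
```

```text
position: [488.4, -314.2, 36.6]
tcp_rot: [0.717, 0.643, 0.2, -0.182]
ft_force: [-0.0, -0.1, 0.6]
gripper_width: -0.002
position: [490.2, -313.9, 36.2]
ft_force: [0.7, 0.1, 0.5]
position: [493.2, -313.8, 36.2]
ft_force: [0.1, -0.1, -0.5]
position: [495.7, -314.0, 36.2]
ft_force: [-0.1, -0.2, 0.9]
```

```bash
python3 -m creep '[{"jaw":-1,"translation":[0.03,0.2,0],"twist":0},{"jaw":-1,"translation":[0,0,0],"twist":0}]'|grep -E "posi|ft_"
python3 -m creep '[{"jaw":-1,"translation":[0.03,0.2,0],"twist":0},{"jaw":-1,"translation":[0,0,0],"twist":0}]'|grep -E "posi|ft_"
python3 -m creep '[{"jaw":-1,"translation":[0.03,0.2,0],"twist":0},{"jaw":-1,"translation":[0,0,0],"twist":0}]'|grep -E "posi|ft_"
python3 -m creep '[{"jaw":-1,"translation":[0.03,0.2,0],"twist":0},{"jaw":-1,"translation":[0,0,0],"twist":0}]'|grep -E "posi|ft_"
```

```text
position: [497.0, -313.6, 36.2]
ft_force: [-2.1, 0.7, -0.1]
position: [499.7, -313.3, 36.4]
ft_force: [-2.8, 1.9, -1.1]
position: [502.0, -313.3, 36.7]
ft_force: [-2.7, 1.8, -1.2]
position: [503.9, -313.6, 36.9]
ft_force: [-2.7, 2.1, -2.1]
```

```bash
python3 -m creep '[{"jaw":-1,"translation":[0,-1.5,0],"twist":0},{"jaw":-1,"translation":[0,-1.5,-1],"twist":0},{"jaw":-1,"translation":[0,0,-4],"twist":0},{"jaw":-1,"translation":[0,0,-4],"twist":0},{"jaw":-1,"translation":[-1.5,2,-4],"twist":0}]' >/dev/null
python3 -m creep '[{"jaw":-1,"translation":[-1.5,2,-4],"twist":0},{"jaw":-1,"translation":[-1.5,2,-3],"twist":0},{"jaw":-1,"translation":[0,0,0],"twist":0},{"jaw":-1,"translation":[0,0,0],"twist":0},{"jaw":-1,"translation":[0,0,0],"twist":0}]'
python3 - <<'E'
from h import *
c=bot.camera_params('wrist');im=bot.capture('wrist')
h=cv2.cvtColor(im,cv2.COLOR_RGB2HSV)
m=cv2.morphologyEx(((h[...,1]>90)&(h[...,0]<20)).astype(np.uint8),cv2.MORPH_CLOSE,np.ones((7,7)))
k,l,s,_=cv2.connectedComponentsWithStats(m);u=proj(c,[[535,-362,60]])[0].astype(int);i=l[u[1],u[0]]
cn=cv2.findContours((l==i).astype(np.uint8),0,2)[0][0]
print(s[i],cv2.minAreaRect(plane('w',cn[:,0],60,c)[:,:2].astype(np.float32)))
E
```

```text
t: 32.8
position: [518.3, -458.0, 183.6]
tcp_rot: [0.717, 0.642, 0.2, -0.184]
ft_force: [0.3, 0.4, 0.3]
gripper_width: 0.0
finger_force: 0.0
[ 256  118   54  108 5107] ((536.8580322265625, -362.6472473144531), (106.48725128173828, 49.14544677734375), 83.26502990722656)
```

```bash
python3 -c "
from workcell import bot
print(bot.job_done())"
```

```text
the job is handed in; nothing more can be done
None
```

The wedge is fully home and props the hatch by itself. The heat sink is fins up on the plate, about 2 mm and 1° off true, and the job was handed in at about 33 s with the robot clear.

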